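# Recover the grinding balls from the leaning rack's open tube

## Task

The uncapped tube in the leaning rack holds five steel grinding balls that need washing: draw it straight out of its place, tip all five balls into the sieve without losing any on the worktop, and stop there, still holding the tube low over the sieve with its mouth pointing below level and clear of everything, ready for me to rinse it. Leave the sieve where it stands, the capped tubes seated and everything else undisturbed; your program finishes while holding the tube.

Things in the scene. Friction and masses are not known exactly. Their poses are not given: they have to be found in the camera images.
- rack: Grey and steel rack, fixed, 150 x 243 mm, 90 high; origin: centre of underside, z up. Three places along its y (-76, 0, 76 mm). A seated tube's bottom centre is at x 40, z 30 mm; its axis leans 40 deg from vertical to the rack's -x: (-0.643, 0, 0.766). Its lower 54 mm is in the rack (holes 2 mm wider than the tube), 61 mm stands out: draw it over 54 mm along its axis to free it.
- tube: The open (uncapped) white plastic tube, straight and round, 36 mm outside, 32 mm inside, 115 mm long, flat closed bottom 3 mm thick, about 60 g plus the balls. Origin: centre of its bottom; z along its axis towards the mouth. It sits in any of the rack's three places. Bare and smooth up to 100 mm from the bottom; thread ridges above that.
- tube_mouth (a point): Centre of the open tube's mouth, 115 mm from its bottom on its axis.
- ball_1: A polished steel ball, 14 mm in diameter, 11 g, slippery and rolls freely; origin at its centre. Starts in the bottom of the open tube with the others.
- ball_2: A polished steel ball, 14 mm in diameter, 11 g, slippery and rolls freely; origin at its centre. Starts in the bottom of the open tube with the others.
- ball_3: A polished steel ball, 14 mm in diameter, 11 g, slippery and rolls freely; origin at its centre. Starts in the bottom of the open tube with the others.
- ball_4: A polished steel ball, 14 mm in diameter, 11 g, slippery and rolls freely; origin at its centre. Starts in the bottom of the open tube with the others.
- ball_5: A polished steel ball, 14 mm in diameter, 11 g, slippery and rolls freely; origin at its centre. Starts in the bottom of the open tube with the others.
- sieve: Round stainless laboratory test sieve standing loose on the worktop: 150 mm outside, 145 mm inside, 45 mm high, open at the top, its mesh 10 mm above the worktop. Origin: centre of the underside, z up. 300 g.
- capped_1: White plastic tube like the open one (36 mm outside), closed by a ribbed screw cap 39 mm wide, 119 mm long over all, seated in another place of the rack. Origin: centre of its bottom; z along its axis towards the cap.
- capped_2: The second capped tube, same as capped_1, in the remaining place of the rack.
- tube_cap: Bystander: the open tube's ribbed white screw cap lying on the worktop, 39 mm wide, 21 mm high; origin under its centre.
- wash_bottle: Bystander: white wash bottle with a swan neck, 50 mm wide, 174 mm high, at the back; origin under its centre.
- petri: Bystander: glass petri dish with lid, 69 mm wide, 16 mm high; origin under its centre.
- vial_a: Bystander: small vial with a black cap, 21 mm wide, 54 mm high; origin under its centre.
- tweezers: Bystander: steel tweezers, 130 mm long along their y axis, lying at the back; origin under their centre.

How it is judged (in metres and radians):
On the way:
1. the open tube is drawn clear of the rack with all five balls still in it (height (world z) of tube above 0.085 m and contact force between tube and rack below 0.05 N and distance between each of ball_1, ball_2, ball_3, ball_4, ball_5 and tube below 0.11 m and z of each of ball_1, ball_2, ball_3, ball_4, ball_5 in the frame of tube above 0 m), for 0.1 s.
At the end, for the whole second after the job is handed in: All five balls in the sieve; tube held still, clear of sieve and rack, mouth within 75 mm of the sieve's centre in plan, 60 to 200 mm above the worktop and 5 degrees or more below level; sieve moved under 30 mm, capped tubes under 12 mm, bystanders under 20 mm (horizontal distance between each of ball_1, ball_2, ball_3, ball_4, ball_5 and sieve below 0.072 m and z of ball_1 in the frame of sieve between 0.012 and 0.04 m and z of ball_2 in the frame of sieve between 0.012 and 0.04 m and z of ball_3 in the frame of sieve between 0.012 and 0.04 m and z of ball_4 in the frame of sieve between 0.012 and 0.04 m and z of ball_5 in the frame of sieve between 0.012 and 0.04 m and angle between tube's own z axis and vertical above 1.66 rad and horizontal distance between tube_mouth and sieve below 0.075 m and height (world z) of tube_mouth between 0.06 and 0.2 m and contact force between tube and the fingers above 1 N and contact force between tube and sieve below 0.05 N and contact force between tube and rack below 0.05 N and linear speed of tube below 0.03 m/s and distance of sieve from where it was at the start of the episode below 0.03 m and distance of each of capped_1, capped_2 from where it was at the start of the episode below 0.012 m and distance of each of wash_bottle, petri, vial_a, tweezers, tube_cap from where it was at the start of the episode below 0.02 m); the arm keeps its last pose, push and grip.
It fails at once if a ball falls on the worktop or lower (height (world z) of any of ball_1, ball_2, ball_3, ball_4, ball_5 below 0.0115 m).
It fails at once if a capped tube is pulled out or pushed about (distance of any of capped_1, capped_2 from where it was at the start of the episode above 0.02 m).
It fails at once if a bystander is knocked about (distance of any of wash_bottle, petri, vial_a, tweezers, tube_cap from where it was at the start of the episode above 0.03 m).
It also fails if it takes over 43 s, if anything falls off the work surface, if the arm or the gripper's body presses on something with over 40 N, if the wrist force passes 120 N, or if a joint passes its speed limit or range.

## Robot

A 6-joint arm with a two-finger parallel gripper is mounted at the origin on a cart in front of the work surface, level with it; the furniture and walls round the work are solid. World frame = base frame: x ahead of the robot, y to its left, z up, the work surface at z = 0. Lengths are in m, angles in degrees, forces in N, time in s.
With the tool pointing down it reaches from about 0.25 to 0.725 m from the base axis. Payload 9.7 kg.
Tool frame: the origin (TCP) lies on the mounting face of the last link; the fingertips stand 173 mm ahead of it and the grasp point (between the pads) lies 155 mm ahead of it; z points along the fingers, y is the line along which they close (so a half turn about z gives the same grasp; the last joint's range is limited). The gripper opens to 85 mm and grips with 20 to 120 N. Pads are 22 mm wide; open, the fingers measure 114 mm over their backs; the gripper's body (76 mm by 85 mm) begins 54 mm behind the grasp point. The pads swing forward as they close: fully open they stand 13 mm farther back than shut.
Start: joints at [0, 4.979, 10.078, 95.1, 0, 90], TCP at [0.55, 0, 0.405] pointing down, gripper open.
Joint ranges: [-179.16, 179.16], [-48.56, 103.87], [-65.8, 70.77], [-126.05, 130.52], [-82.76, 87.17], [-180, 180]. Speed limits (degrees/s): [127.2, 127.2, 147.25, 180, 180, 180].

## Interface

Orientations are given as a 3x3 rotation matrix whose columns are the frame's x, y, z axes.
In Python, from cell import ctrl, eyes, ticket gives the robot as it stands (ctrl), with the cameras (eyes) and the job (ticket). Calls block until the motion is done:
- ctrl.goto(position, orientation): joint-space move of the TCP to a pose.
- ctrl.move_l(position, rot=None, vel=0.15, force_limit=None): straight line of the TCP; rot=None keeps the orientation; vel is the mean speed in m/s. With force_limit (N) it stops when the force on the tool has changed by that much, and returns True; else False.
- ctrl.move_j(angles): joint-space move.
- ctrl.ungrasp() and ctrl.grasp(squeeze=None): open the fingers fully, or close them until they stop; squeeze is the grip in N (None keeps the last).
- ctrl.dwell(seconds).
- ctrl.solve_ik(position, orientation): joint angles nearest the present ones, or None.
- ctrl.state(): the state.
- eyes.camera(name): name is "scene" or "side" or "wrist"; returns a dict with "frame" (384x512x3 uint8, red, green, blue), "fx", "fy", "cx", "cy" (pixels), "rvec" (rotation vector, rad) and "tvec" (3), from world to camera coordinates, as OpenCV has them; the wrist camera has in their place "tool_from_camera" (4x4, takes a point from camera to tool coordinates, whose origin is the TCP and whose axes are the flange's). Camera axes: x right, y down, z forward; pixel columns grow to the right and rows downward; lengths in m; the calibration is good to about 2 mm. A picture is of the moment at which its call begins: read the wrist's pose just before it. There is no depth.
A pose or a line that the arm cannot do raises ctrl.PlanningError and nothing moves.
- ticket.close_job(): hands the job in; it is judged then, once.
The state is a dict: "clock": time; "q": joint angles; "qvel": joint speeds; "joint_efforts": joint torques, N m; "position": TCP position; "tool_rot": TCP orientation; "contact_force": force on the tool from outside, world axes, zero at the start; "torque": the same for the moment, N m; "grip_width": opening from 0.0 (shut) to 1.0 (fully open); "grasp_force": force on a finger pad.
Only numpy, scipy, OpenCV 4.12 (cv2) and the standard library are available. Lean on these libraries where they do the work, as an engineer would, in place of code of your own. Each camera call takes 0.05 s, during which the arm holds its last target. There are 200 camera calls.

## Working session

There is one attempt and no reset: what is moved stays moved. The work goes in short steps, each a Python script; the robot and the scene stay as the last script left them, time stands still between calls to the robot, and variables do not carry over. Pictures are saved under pics/ and viewed, at most 10 in all, crops included, and the job is handed in when it is done.

```bash
ls; mkdir -p pics
python3 - <<'E'
from cell import ctrl, eyes, ticket
import cv2,numpy as np
for n in("scene","side","wrist"):
    c=eyes.camera(n); np.save(f"pics/{n}0.npy",c,allow_pickle=True)
    cv2.imwrite(f"pics/{n}0.png",c["frame"][...,::-1]); print(n,{k:np.round(v,3).tolist() for k,v in c.items() if k!="frame"})
a=cv2.imread("pics/scene0.png");b=cv2.imread("pics/side0.png")
print(ctrl.state()["clock"])
E
```

```text
cell.py
pics
scene {'fx': 487.98, 'fy': 487.98, 'cx': 264.856, 'cy': 186.992, 'rvec': [0.611, -2.748, 1.015], 'tvec': [0.523, 0.343, 0.766]}
side {'fx': 462.035, 'fy': 462.035, 'cx': 258.804, 'cy': 194.411, 'rvec': [0.073, 2.752, -1.463], 'tvec': [0.626, 0.102, 1.008]}
wrist {'fx': 332.34, 'fy': 332.34, 'cx': 257.017, 'cy': 191.871, 'tool_from_camera': [[-0.001, -0.959, -0.282, 0.071], [1.0, -0.001, -0.0, 0.0], [-0.0, -0.282, 0.959, 0.032], [0.0, 0.0, 0.0, 1.0]]}
0.15
```

View pics/scene0.png

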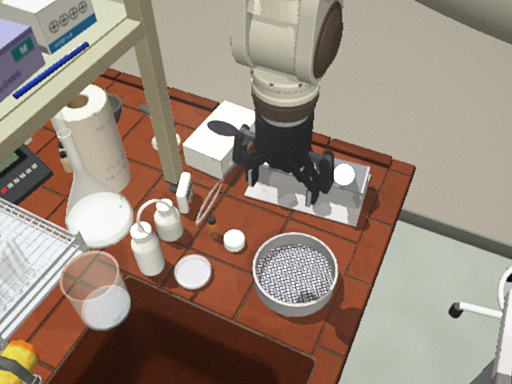

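View pics/side0.png

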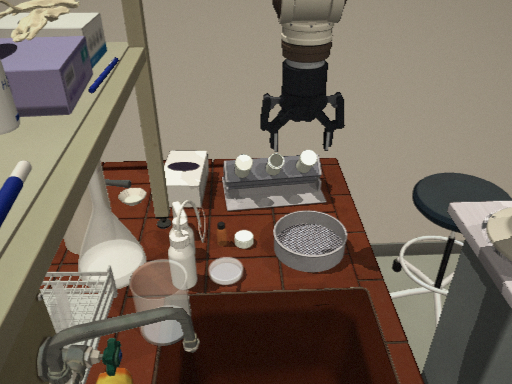

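View pics/wrist0.png

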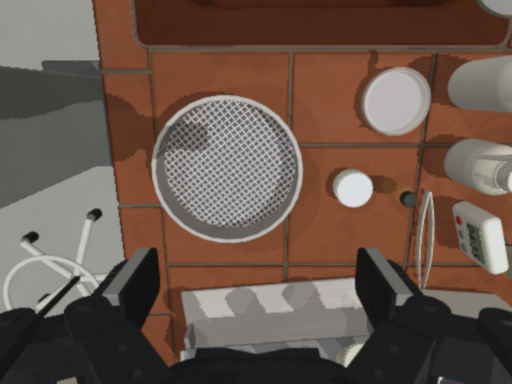

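The open tube looks to be the middle one: in the side view its dark mouth is at (275,161), with white caps at (244,163) and (308,157). The sieve is at (310,241) side and (295,273) scene. The arm hides most of the rack, so I'll get rough positions and then move the wrist camera.

```bash
cat > h.py <<'E'
import numpy as np, cv2
from scipy.spatial.transform import Rotation as R
def cam(c,st=None):
    """-> (Rot cam->world, centre)"""
    if "rvec" in c:
        A=cv2.Rodrigues(np.array(c["rvec"],float))[0].T
        return A,-A@np.array(c["tvec"])
    T=np.array(c["tool_from_camera"]);Q=np.array(st["tool_rot"])
    return Q@T[:3,:3],np.array(st["position"])+Q@T[:3,3]
def ray(c,uv,st=None):
    A,o=cam(c,st); d=A@np.array([(uv[0]-c["cx"])/c["fx"],(uv[1]-c["cy"])/c["fy"],1]); return o,d/np.linalg.norm(d)
def onz(c,uv,z,st=None):
    o,d=ray(c,uv,st); return o+d*(z-o[2])/d[2]
def tri(rays):
    A=sum(np.eye(3)-np.outer(d,d) for o,d in rays);b=sum((np.eye(3)-np.outer(d,d))@o for o,d in rays)
    p=np.linalg.solve(A,b); return p,[float(np.linalg.norm(np.cross(p-o,d))) for o,d in rays]
def proj(c,p,st=None):
    A,o=cam(c,st); q=A.T@(np.array(p)-o); return np.array([c["fx"]*q[0]/q[2]+c["cx"],c["fy"]*q[1]/q[2]+c["cy"]])
def toolrot(al,yaw=0,roll=0):
    """tool z at angle al (deg) from +z toward +x; al=180 down with tool x=+x, y=-y"""
    return R.from_euler('z',yaw,degrees=True).as_matrix()@R.from_euler('y',al-180,degrees=True).as_matrix()@np.diag([1,-1,-1.])
E
python3 - <<'E'
from h import *; from cell import ctrl, eyes, ticket
L=lambda n:np.load(f"pics/{n}0.npy",allow_pickle=True).item()
s,d,w=L("scene"),L("side"),L("wrist"); st=ctrl.state(); np.set_printoptions(precision=3,suppress=True)
print(st["tool_rot"],cam(s)[1],cam(d)[1],cam(w,st)[1])
for uv in((244,163),(275,161),(308,157)):print(onz(d,uv,.12))
print("scene",onz(s,(344,175),.12))
print("sieve rim",onz(d,(310,232),.045),onz(s,(295,268),.045),onz(w,(227,168),.045,st))
print("petri/cap/bottle",onz(w,(397,101),.016,st),onz(w,(353,188),.02,st),onz(s,(150,265),0))
for al in range(120,185,10):
  print(al,[ctrl.solve_ik(np.array([x,0,.09])-.155*toolrot(al)[:,2],toolrot(al)) is not None for x in(.3,.35,.4,.45,.5)])
for al in range(190,260,10):
  print(al,[ctrl.solve_ik(np.array([x,0.,.2])-.155*toolrot(al)[:,2],toolrot(al)) is not None for x in(.4,.45,.5,.55,.6,.65)])
ctrl.goto([.45,0.05,.44],toolrot(180))
for i,y in enumerate((.05,-.08)):
    ctrl.move_l([.45,y,.44]) if i else 0
    st=ctrl.state(); c=eyes.camera("wrist"); np.save(f"pics/w{i+1}.npy",(c,st),allow_pickle=True); cv2.imwrite(f"pics/w{i+1}.png",c["frame"][...,::-1])
print(ctrl.state()["clock"])
E
```

```text
[[-0.     1.    -0.001]
 [ 1.     0.     0.   ]
 [ 0.    -0.001 -1.   ]] [0.375 0.436 0.805] [0.666 0.744 0.648] [0.55  0.071 0.373]
[ 0.652 -0.167  0.12 ]
[ 0.581 -0.172  0.12 ]
[ 0.502 -0.187  0.12 ]
scene [ 0.499 -0.185  0.12 ]
sieve rim [ 0.52  -0.003  0.045] [ 0.519 -0.002  0.045] [0.52  0.    0.045]
petri/cap/bottle [0.695 0.064 0.016] [ 0.656 -0.028  0.02 ] [0.78  0.083 0.   ]
120 [False, False, False, False, False]
130 [False, False, False, False, False]
140 [False, False, False, False, True]
150 [False, False, False, True, True]
160 [False, True, True, True, True]
170 [True, True, True, True, True]
180 [True, True, True, True, True]
190 [True, True, True, True, True, True]
200 [True, True, True, True, True, True]
210 [True, True, True, True, True, False]
220 [True, True, True, False, False, False]
230 [True, False, False, False, False, False]
240 [False, False, False, False, False, False]
250 [False, False, False, False, False, False]Traceback (most recent call last):
  File "<stdin>", line 15, in <module>
host.PlanningError: the arm cannot follow that straight line within its joint ranges
```

View pics/w1.png

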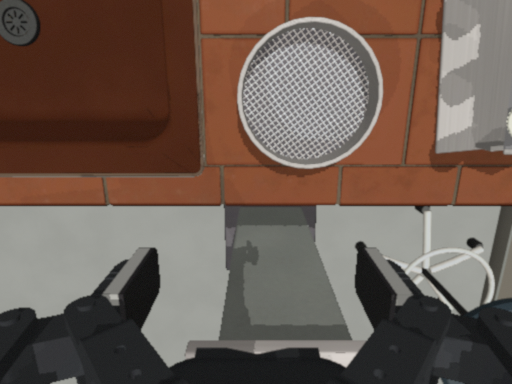

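Picture w1: sieve rim centre at (310,93), rack edge at far right. So the rack runs along x at y ≈ -0.18, and the tubes lean towards +y, where the sieve stands. Next I'll take wrist views over the rack, with tool x along +y.

Run:
```python
from h import *; from cell import ctrl, eyes, ticket
print(ctrl.state()["clock"])
ctrl.goto([.54,-.1,.42],toolrot(180,90))
ims=[]
for i,p in enumerate(([.54,-.1,.42],[.62,-.14,.38])):
    if i: ctrl.goto(p,toolrot(180,90))
    st=ctrl.state(); c=eyes.camera("wrist"); np.save(f"pics/w{i+1}.npy",(c,st),allow_pickle=True); ims.append(c["frame"][...,::-1])
cv2.imwrite("pics/w12.png",cv2.resize(np.vstack([i[100:384] for i in ims]),None,fx=1.05,fy=1.05)[:600])
print(ctrl.state()["clock"],[s.round(3).tolist() for s in [np.array(st["position"])]])
```

```text
4.0083
8.25 [[0.62, -0.14, 0.379]]
```

View pics/w12.png

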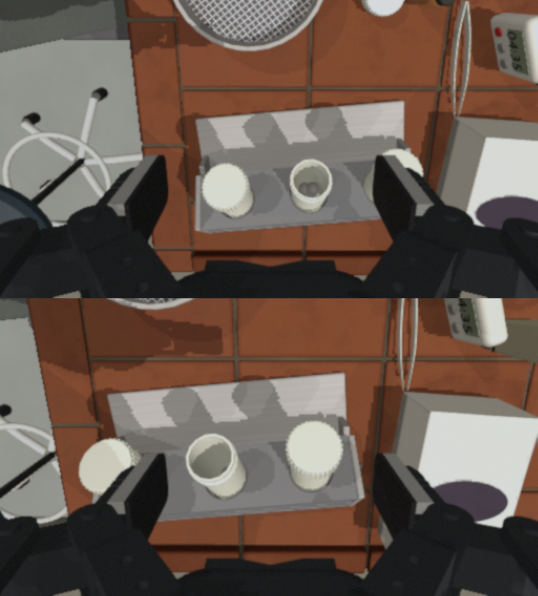

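The picture shows two wrist views. The open tube is in the middle, with its mouth near (310,174) in the upper view and (212,455) in the lower one and balls visible inside. The rack's light front plate has a clear straight edge. I'll triangulate the mouth and the plate corners.

Run:
```python
from h import *
np.set_printoptions(precision=4,suppress=True)
V=[np.load(f"pics/w{i}.npy",allow_pickle=True) for i in(1,2)]
seedm=[(295,266),(202,249)]; mouth=[];corn=[];sv=[]
for (c,st),sm in zip(V,seedm):
    f=c["frame"].astype(int); hsv=cv2.cvtColor(c["frame"],cv2.COLOR_RGB2HSV)
    print("interior",f[sm[1],sm[0]],"rim row",[f[sm[1],x].tolist() for x in range(sm[0]-30,sm[0]+31,4)])
    m=((f.min(2)>150)&(f[...,0]-f[...,2]>=6)&(f[...,0]-f[...,2]<60)).astype(np.uint8)
    cs,h=cv2.findContours(m,cv2.RETR_CCOMP,cv2.CHAIN_APPROX_NONE)
    for k,q in enumerate(cs):
        a=cv2.contourArea(q)
        if a>80:
            M=cv2.moments(q); print("hole" if h[0][k][3]>=0 else "blob",a,M["m10"]/M["m00"],M["m01"]/M["m00"],cv2.fitEllipse(q)[:2],cv2.boundingRect(q))
    g=((f.min(2)>135)&(np.ptp(f,axis=2)<14)).astype(np.uint8)
    n,l,s,ce=cv2.connectedComponentsWithStats(g)
    for k in range(1,n):
        if s[k,4]>400: print("grey",s[k],ce[k])
```

```text
interior [125 125 113] rim row [[100, 99, 98], [99, 98, 97], [98, 98, 98], [189, 189, 174], [162, 161, 147], [124, 123, 111], [126, 125, 112], [126, 125, 113], [125, 124, 111], [128, 127, 115], [127, 127, 114], [133, 132, 120], [191, 193, 180], [108, 107, 105], [107, 107, 105], [110, 109, 108]]
blob 1703.5 215.729869875746 280.1403972214069 ((215.70867919921875, 280.1123962402344), (42.903324127197266, 51.60289764404297)) (192, 255, 47, 51)
blob 1392.5 295.63554757630163 273.93117893476955 ((295.642822265625, 274.0537109375), (38.61566162109375, 46.81291580200195)) (276, 251, 41, 49)
hole 853.5 296.4952157781683 272.18785393477833 ((296.47772216796875, 272.2137756347656), (31.280797958374023, 35.003353118896484)) (278, 256, 36, 33)
blob 342.5 386.56350364963504 251.316301703163 ((386.1522521972656, 251.42364501953125), (14.729703903198242, 40.02048873901367)) (365, 242, 38, 25)
blob 826.0 220.35774818401936 225.0328894269572 ((221.5047607421875, 224.54452514648438), (32.189083099365234, 41.85548782348633)) (199, 210, 43, 32)
blob 748.5 279.8790915163661 219.9289690492095 ((280.702056
[... 3723 characters left out ...]
.5 56.90603174603174 44.23873015873016 ((75.9384994506836, 35.06239318847656), (48.96731185913086, 111.86345672607422)) (41, 0, 43, 84)
grey [  68    0  145  101 6463] [142.7657  43.263 ]
grey [  96    0  132  110 1015] [187.6039  71.203 ]
grey [ 276   27   45   47 1621] [297.9371  49.8772]
grey [ 456   71   26   72 1085] [469.0212 106.5594]
grey [   0  119   52  160 5563] [ 19.8717 197.4187]
grey [ 257  172   72   43 2372] [296.758 192.035]
grey [ 180  181   56   38 1197] [209.4896 199.1186]
grey [ 116  186   52   38 1261] [142.0833 204.8921]
grey [ 398  207  114  112 7393] [456.2719 247.153 ]
grey [274 236  53  32 833] [303.024  254.1549]
grey [   0  254   64   61 2114] [ 36.8434 288.0374]
```

```bash
cat > m.py <<'E'
from h import *
np.set_printoptions(precision=4,suppress=True)
V=[np.load(f"pics/w{i}.npy",allow_pickle=True) for i in(1,2)]
hole=[(296.5,272.2),(200.7,254.7)]; el=[];hr=[];lc=[]
for (c,st),sm,capx in zip(V,hole,[(192,255,47,51),(75,234,54,53)]):
    f=c["frame"].astype(int)
    m=((f.min(2)>150)&(f[...,0]-f[...,2]>=6)&(f[...,0]-f[...,2]<60)).astype(np.uint8)
    cs,_=cv2.findContours(m,cv2.RETR_EXTERNAL,cv2.CHAIN_APPROX_NONE)
    q=[k for k in cs if cv2.contourArea(k)>500 and cv2.pointPolygonTest(k,sm,False)>0][0][:,0]
    e=cv2.fitEllipse(q[q[:,1]<sm[1]+3].reshape(-1,1,2)); print("rim ellipse",e)
    el.append(ray(c,e[0],st)); hr.append(ray(c,sm,st))
    # plate front edge: topmost light-grey pixel per column
    g=((f.min(2)>135)&(np.ptp(f,axis=2)<25)).astype(np.uint8)
    x0,x1=(330,378) if c is V[0][0] else (262,322)
    pts=[]
    for x in [*range(*((200,240) if c is V[0][0] else (118,165)),2),*range(x0,x1,2)]:
        y0=int(np.interp(x,*(((190,384),(212,196)) if c is V[0][0] else ((104,328),(192,172)))))
        col=np.where(g[y0-8:y0+9,x])[0]
        if len(col): pts.append((x,y0-8+col[0]-.5))
    vx,vy,px,py=cv2.fitLine(np.float32(pts),cv2.DIST_HUBER,0,.01,.01)[:,0]
    o,a=ray(c,(px,py),st);_,b=ray(c,(px+100*vx,py+100*vy),st)
    n=np.cross(a,b); d=np.cross(n,[0,0,1]); d/=np.linalg.norm(d); d*=np.sign(d[0]); print("edge dir deg",np.degrees(np.arctan2(d[1],d[0])),len(pts))
print("mouth rim",tri(el)); print("mouth hole",tri(hr))
print("left cap blob",tri([ray(*[V[0][0]],(215.7,280.1),V[0][1]),ray(V[1][0],(99.3,257.9),V[1][1])]))
print("plate corners",tri([ray(V[0][0],(188.6,212.4),V[0][1]),ray(V[1][0],(103.8,192.2),V[1][1])]),tri([ray(V[0][0],(383.8,196.2),V[0][1]),ray(V[1][0],(328.6,172.2),V[1][1])]))
E
python3 m.py
```

```text
rim ellipse ((295.7492980957031, 271.9346923828125), (39.4200553894043, 40.98091506958008), 166.08987426757812)
edge dir deg 5.399758542276542 44
rim ellipse ((201.24755859375, 255.46337890625), (49.10712432861328, 52.980262756347656), 179.5648193359375)
edge dir deg 5.3514497204310105 54
mouth rim (array([ 0.5766, -0.1892,  0.1112]), [0.0008430843050903731, 0.0008430843050904239])
mouth hole (array([ 0.5769, -0.187 ,  0.1149]), [0.0005358555142204013, 0.000535855514220303])
left cap blob (array([ 0.5042, -0.1852,  0.1278]), [0.0014146256407852238, 0.0014146256407851822])
plate corners (array([ 0.4568, -0.168 ,  0.0072]), [0.0011036102839670236, 0.0011036102839670867]) (array([ 0.6977, -0.1502, -0.0055]), [3.8580394726623444e-05, 3.8580394726520336e-05])
```

```bash
cat >> m.py <<'E'
print('----')
d=np.load("pics/side0.npy",allow_pickle=True).item(); s=np.load("pics/scene0.npy",allow_pickle=True).item()
for p in ((.577,-.187,.116),(.581,-.2,.118),(.577,-.175,.118)): print("proj side",proj(d,p))
for (c,st),a,b in zip(V,[(188.6,212.4),(103.8,192.2)],[(383.8,196.2),(328.6,172.2)]): print("corners z0",onz(c,a,0,st),onz(c,b,0,st),"mouth at .118",onz(c,hole[0] if c is V[0][0] else hole[1],.118,st))
cr=cv2.resize(d["frame"][140:220,210:340,::-1],None,fx=6,fy=6,interpolation=cv2.INTER_CUBIC); cv2.imwrite("pics/sidecrop.png",cr)
E
python3 m.py | sed '1,/----/d'
```

```text
proj side [275.9698 159.2919]
proj side [273.8212 155.8409]
proj side [276.4235 161.1224]
corners z0 [ 0.4556 -0.1694  0.    ] [ 0.6955 -0.1484  0.    ] mouth at .118 [ 0.5765 -0.1846  0.118 ]
corners z0 [ 0.4529 -0.1712  0.    ] [ 0.6965 -0.1489  0.    ] mouth at .118 [ 0.5773 -0.186   0.118 ]
```

View pics/sidecrop.png

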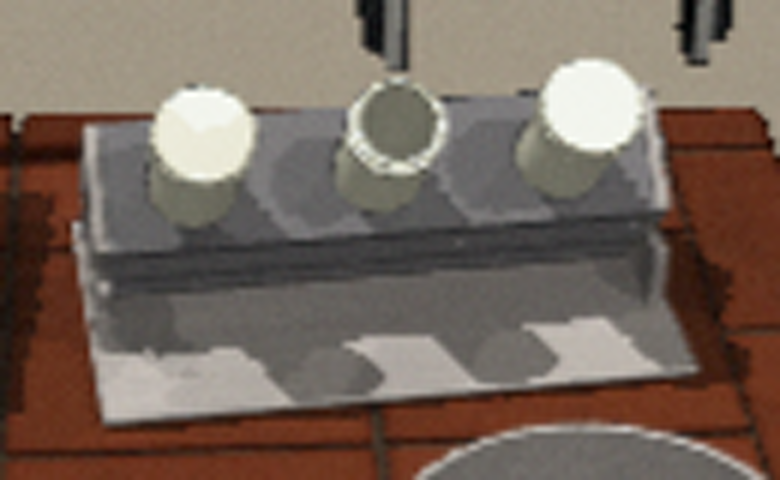

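```bash
cat >> m.py <<'E'
print('====')
P=lambda x,y:(210+x/6-.4,140+y/6-.4)
print("side corners z0",onz(d,P(105,425),0),onz(d,P(697,372),0))
print("top block front edge ends z.09?",onz(d,P(95,252),.09),onz(d,P(668,210),.09),"z.07",onz(d,P(95,252),.07),onz(d,P(668,210),.07),"back z.09",onz(d,P(85,125),.09))
print("mouth3",tri([*el,ray(d,P(398,125))]))
for p in((204,133),(592,106)): print("cap z.121",onz(d,P(*p),.121))
print("mid wrist/side rim",onz(d,P(398,125),.118))
# caps: wrist blob
print("L3",tri([ray(V[0][0],(212,276),V[0][1]),ray(d,P(592,106))]))
E
python3 m.py | sed '1,/====/d'
```

```text
side corners z0 [ 0.6946 -0.151   0.    ] [ 0.4531 -0.1751  0.    ]
top block front edge ends z.09? [ 0.6948 -0.1376  0.09  ] [ 0.475 -0.156  0.09 ] z.07 [ 0.6958 -0.1692  0.07  ] [ 0.4682 -0.1883  0.07  ] back z.09 [ 0.6995 -0.2336  0.09  ]
mouth3 (array([ 0.5767, -0.1889,  0.1118]), [0.0008770241904647724, 0.0008255201813848079, 0.000149336899793726])
cap z.121 [ 0.6525 -0.1708  0.121 ]
cap z.121 [ 0.5023 -0.1837  0.121 ]
mid wrist/side rim [ 0.5779 -0.1782  0.118 ]
L3 (array([ 0.5004, -0.1884,  0.1183]), [0.0011255152368130853, 0.0011255152368131612])
```

The three views agree on the mouth to under 1 mm: about (0.577,-0.187,0.114), against 0.118 expected. The caps measure z 0.118, the plate edge lies at z≈0 with a length of 0.242 (243 stated), and the edge direction is 5.2°. The sieve is at (0.52,-0.002) in all three views. I'll check the entry point of the tube axis against the images and find a reachable tool tilt.

```bash
cat > plan.py <<'E'
from h import *
np.set_printoptions(precision=3,suppress=True)
YAW=95.2; u=np.array([np.cos(np.radians(YAW)),np.sin(np.radians(YAW)),0]); ez=np.array([0,0,1.])
ax=lambda t:np.sin(np.radians(t))*u+np.cos(np.radians(t))*ez   # tube axis at tilt t from vertical
M0=np.array([.577,-.1875,.115]); SV=np.array([.52,-.002,0])
S=77.; GL=.155
def tcp(mouth,tilt,al0,flip=0,s=S):
    """TCP pose so the tube's mouth is at `mouth` with tilt; al0 = tool angle at tilt 40"""
    Q=toolrot(al0+tilt-40,YAW)@np.diag([-1,-1,1.] if flip else [1,1,1.])
    return mouth-(.115-s/1000)*ax(tilt)-GL*Q[:,2],Q
def way(al0,flip=0):
    A,Q=tcp(M0,40,al0,flip)
    m1=M0+.09*ax(40); mp=SV-.03*u+ez*.08
    return [("pre",A-.08*Q[:,2],Q),("grasp",A,Q),("out",*tcp(m1,40,al0,flip)),("over",*tcp(mp+.05*ez,60,al0,flip)),
      ("level",*tcp(mp+.01*ez,85,al0,flip)),("pour",*tcp(mp,95,al0,flip)),("end",*tcp(mp,112,al0,flip))]
E
python3 - <<'E'
from plan import *; from cell import ctrl, eyes, ticket
d=np.load("pics/side0.npy",allow_pickle=True).item(); V=[np.load(f"pics/w{i}.npy",allow_pickle=True) for i in(1,2)]
for nm,m in(("meas",M0),("text",np.array([.578,-.202,.118]))):
    e=m-.061*ax(40); lo=e+.018*(ax(130)); hi=e-.018*ax(130)
    print(nm,"side crop lo-entry",(proj(d,lo)-[209.6,139.6])*6,"mouth",(proj(d,m)-[209.6,139.6])*6,"w12 upper hi-entry",(proj(V[0][0],hi,V[0][1])-[0,100])*1.05,"lower",(proj(V[1][0],hi,V[1][1])-[0,100])*1.05+[0,298])
for al in(130,135,140,145,150,155):
  for fl in(0,1):
    r=[(n,ctrl.solve_ik(p,Q)) for n,p,Q in way(al,fl)]
    print(al,fl,[n for n,q in r if q is None] or "OK")
    if all(q is not None for n,q in r): print(np.array([q for n,q in r]).round(0).astype(int).tolist())
E
```

```text
meas side crop lo-entry [384.278 213.94 ] mouth [398.058 119.762] w12 upper hi-entry [310.429 210.214] lower [226.108 496.49 ]
text side crop lo-entry [379.174 189.245] mouth [392.572  94.741] w12 upper hi-entry [311.271 224.252] lower [227.427 512.915]
130 0 OK
[[-38, 54, 52, 127, 34, 34], [-35, 46, 33, 115, 36, 37], [-31, 38, 29, 116, 38, 41], [-20, 13, -1, 90, 27, 61], [-10, 4, -10, 78, 5, 75], [-5, 2, -12, 76, -5, 80], [4, 1, -14, 75, -22, 88]]
130 1 OK
[[-38, 54, 52, 127, 34, -146], [-35, 46, 33, 115, 36, -143], [-31, 38, 29, 116, 38, -139], [-20, 13, -1, 90, 27, -119], [-10, 4, -10, 78, 5, -105], [-5, 2, -12, 76, -5, -100], [4, 1, -14, 75, -22, -92]]
135 0 OK
[[-37, 49, 46, 121, 31, 38], [-34, 42, 29, 110, 33, 41], [-30, 34, 26, 112, 35, 45], [-18, 11, -2, 88, 23, 64], [-8, 2, -11, 77, 0, 77], [-3, 1, -13, 75, -10, 82], [6, 1, -14, 75, -27, 91]]
135 1 OK
[[-37, 49, 46, 121, 31, -142], [-34, 42, 29, 110, 33, -139], [-30, 34, 26, 112, 35, -135], [-18, 11, -2, 88, 23, -116], [-8, 2, -11, 77, 0, -103], [-3, 1, -13, 75, -10, -98], [6, 1, -14, 75, -27, -89]]
140 0 OK
[[-36, 44, 41, 1
[... 902 characters left out ...]
, 10, 73], [0, 1, -14, 74, -15, 85], [5, 1, -15, 73, -25, 89], [12, 5, -15, 76, -42, 99]]
150 1 OK
[[-33, 34, 32, 107, 23, -132], [-30, 31, 19, 97, 24, -129], [-26, 25, 19, 101, 25, -125], [-12, 4, -6, 82, 10, -107], [0, 1, -14, 74, -15, -95], [5, 1, -15, 73, -25, -91], [12, 5, -15, 76, -42, -81]]
155 0 OK
[[-31, 30, 28, 103, 20, 51], [-29, 27, 16, 93, 21, 53], [-25, 22, 16, 98, 22, 58], [-9, 3, -8, 81, 5, 75], [2, 1, -14, 74, -20, 87], [7, 2, -15, 74, -30, 92], [14, 7, -15, 78, -46, 103]]
155 1 OK
[[-31, 30, 28, 103, 20, -129], [-29, 27, 16, 93, 21, -127], [-25, 22, 16, 98, 22, -122], [-9, 3, -8, 81, 5, -105], [2, 1, -14, 74, -20, -93], [7, 2, -15, 74, -30, -88], [14, 7, -15, 78, -46, -77]]
```

The projected tube entry points match all three pictures to within a few pixels, so the measured axis is good. I'll use a tool angle of 140°, approach the tube and look before closing.

Run:
```python
from plan import *; from cell import ctrl, eyes, ticket
W={n:(p,Q) for n,p,Q in way(140)}
ctrl.goto(*W["pre"]); f0=np.array(ctrl.state()["contact_force"])
print("hit",ctrl.move_l(W["grasp"][0],vel=.06,force_limit=12)); st=ctrl.state()
print(st["clock"],np.array(st["position"])-W["grasp"][0],np.array(st["contact_force"])-f0)
a=eyes.camera("wrist")["frame"];b=eyes.camera("side")["frame"]
cv2.imwrite("pics/g.png",np.hstack([a[:,:,::-1],cv2.resize(b[90:230,230:340,::-1],(302,384))])[:, :800])
print(proj({**eyes.camera("wrist")},M0,st))
```

```text
hit False
10.4083 [ 0. -0.  0.] [ 1.013 -0.378 -0.644]
[255.583 188.551]
```

View pics/g.png

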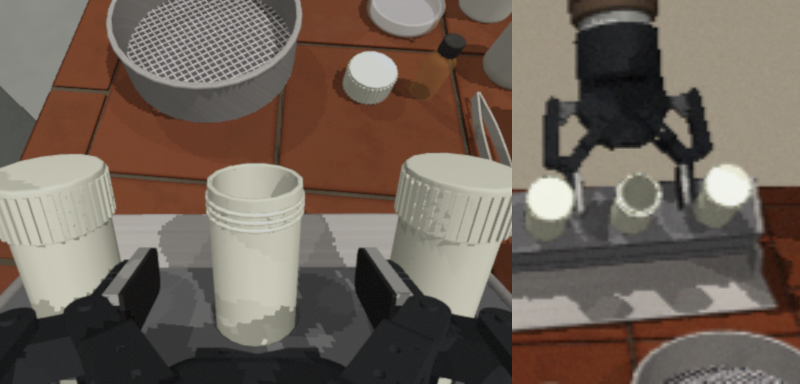

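The wrist view shows the tube centred between the open fingers. Its mouth is at (255,187), predicted (255.6,188.6), and both capped tubes are clear. I'll grip and draw it out.

Run:
```python
from plan import *; from cell import ctrl, eyes, ticket
W={n:(p,Q) for n,p,Q in way(140)}
def rep(n): s=ctrl.state(); print(n,round(s["clock"],2),"grip",round(s["grip_width"],3),round(s["grasp_force"],1),"F",np.array(s["contact_force"]),"T",np.array(s["torque"]))
rep("0"); ctrl.grasp(50); rep("closed")
m=W["grasp"][0]+(W["out"][0]-W["grasp"][0])*.65
print(ctrl.move_l(m,vel=.05,force_limit=25)); rep("drawn 58")
if np.linalg.norm(np.array(ctrl.state()["position"])-m)<.002:
    ctrl.move_l(W["out"][0],vel=.08); ctrl.dwell(.2); rep("out")
a=eyes.camera("wrist")["frame"];b=eyes.camera("side")["frame"]
cv2.imwrite("pics/o.png",np.hstack([a[:,:,::-1],cv2.resize(b[60:230,220:340,::-1],(271,384))]))
```

```text
0 10.56 grip 0.999 0.0 F [ 0.588 -0.178 -0.263] T [-0.606 -0.057 -0.051]
closed 11.07 grip 0.404 49.6 F [-0.807 -1.684  1.615] T [-0.594  0.142  0.184]
False
drawn 58 12.39 grip 0.4 49.7 F [-0.617 -0.203 -1.037] T [-0.677 -0.031 -0.017]
out 13.13 grip 0.402 49.7 F [ 0.022  0.828 -1.104] T [-0.724 -0.052 -0.002]
```

View pics/o.png

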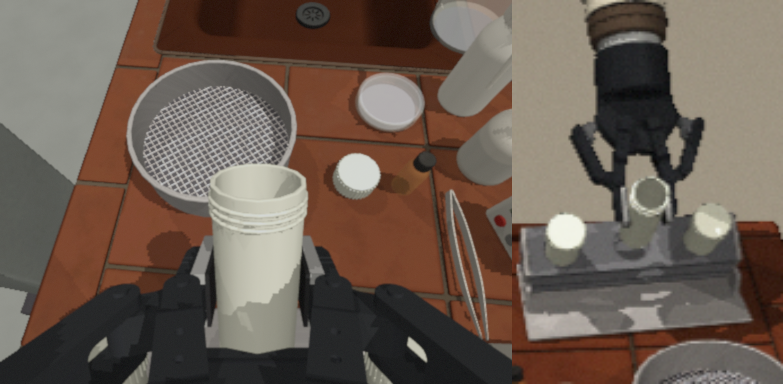

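The tube is out: mouth at (258,187) in the wrist view, so no slip, and both capped tubes are still seated. Now the pour: carry it over a bit higher, then tilt slowly through level.

Run:
```python
from plan import *; from cell import ctrl, eyes, ticket
mp=SV-.03*u+ez*.08
def go(t,m,v): p,Q=tcp(m,t,140); ctrl.move_l(p,rot=Q,vel=v)
def rep(n): s=ctrl.state(); print(n,round(s["clock"],2),round(s["grip_width"],3),np.array(s["contact_force"]))
go(55,mp+.09*ez,.08); rep("over")
go(82,mp+.015*ez,.06); rep("82")
for t in (88,91,94,97,100): go(t,mp,.02); ctrl.dwell(.3); rep(t)
ctrl.dwell(.5)
go(112,mp,.04); ctrl.dwell(1); rep("end")
a=eyes.camera("wrist")["frame"];b=eyes.camera("side")["frame"]; c=eyes.camera("scene")["frame"]
z=lambda f,x,y:cv2.resize(f[y:y+120,x:x+130,::-1],(400,369))
cv2.imwrite("pics/p.png",np.hstack([z(b,240,170),z(c,225,205)]))
```

```text
over 15.09 0.399 [-0.102  0.831 -1.556]
82 16.54 0.397 [ 0.035  0.466 -1.013]
88 18.0 0.401 [-0.193 -0.999 -1.295]
91 18.85 0.4 [ 0.495 -0.371 -0.432]
94 19.7 0.406 [-0.625 -0.567 -1.241]
97 20.55 0.405 [ 0.315  0.468 -0.428]
100 21.4 0.398 [-0.897 -1.236 -0.464]
end 23.85 0.4 [-0.053 -0.437 -0.828]
```

View pics/p.png

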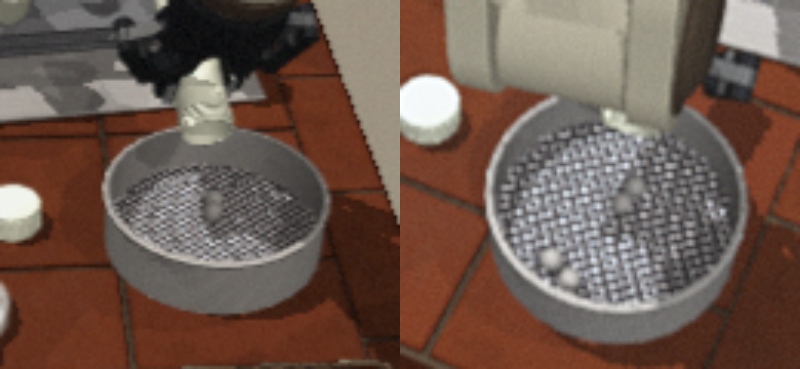

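The side and scene views show four balls on the mesh: a pair near the middle and a pair at the front-left. The fifth is either hidden under the hand or still in the tube. I'll tip more steeply, then lift a little to look beneath.

Run:
```python
from plan import *; from cell import ctrl, eyes, ticket
mp=SV-.03*u+ez*.08
def go(t,m,v):
    p,Q=tcp(m,t,140)
    try: ctrl.move_l(p,rot=Q,vel=v)
    except ctrl.PlanningError as e: print(t,e)
go(120,mp+.005*ez,.05); go(126,mp+.01*ez,.05); ctrl.dwell(.4)
z=lambda n,x,y:cv2.resize(eyes.camera(n)["frame"][y:y+100,x:x+133,::-1],(400,300),interpolation=cv2.INTER_CUBIC)
A=[z("side",243,180),z("scene",228,215)]
go(112,SV-.06*u+ez*.17,.08); ctrl.dwell(.3)
A+=[z("side",243,180),z("scene",228,215)]
cv2.imwrite("pics/q.png",np.vstack([np.hstack(A[:2]),np.hstack(A[2:])]))
print(ctrl.state()["clock"],ctrl.state()["grip_width"])
```

```text
27.475 0.40082826405287747
```

View pics/q.png

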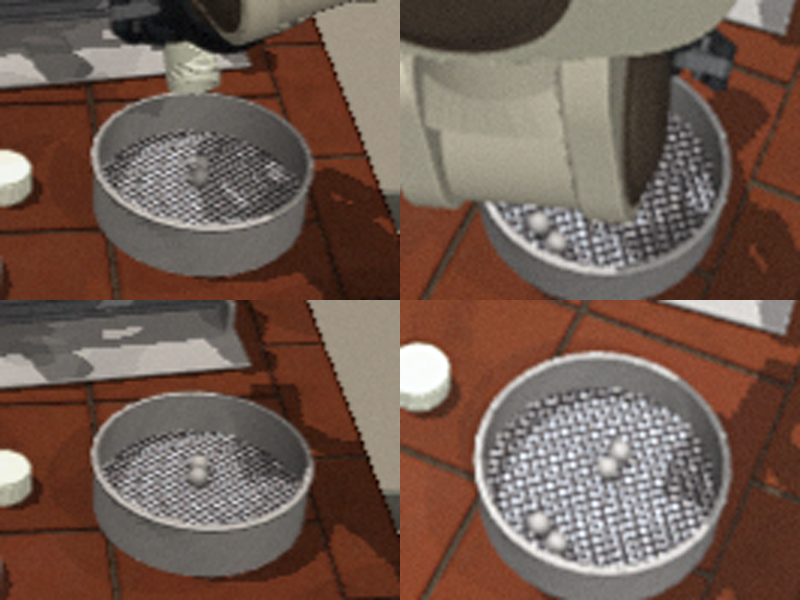

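Both views after lifting still show four balls: at (605,465) and (620,447), and at (540,523) and (556,540) in the lower-right tile. The near sieve wall hides a ball lying against it; the side view loses the front pair the same way. I've used all ten views, so I'll check that strip numerically. The tube goes mouth-up, which is safe if a ball is left inside, while the wrist camera looks down over the near wall.

```bash
python3 - <<'E'
from plan import *; from cell import ctrl, eyes, ticket
T=np.array(eyes.camera("wrist")["tool_from_camera"]); Q=toolrot(160,YAW)
p=SV-.07*u+ez*.33-Q@T[:3,3]
print(p,ctrl.solve_ik(p,Q) is not None)
ctrl.move_l(p,rot=Q,vel=.12); ctrl.dwell(.2); st=ctrl.state(); c=eyes.camera("wrist"); np.save("pics/chk.npy",(c,st),allow_pickle=True)
sc=eyes.camera("scene"); np.save("pics/chks.npy",sc,allow_pickle=True)
print(st["clock"])
E
cat > det.py <<'E'
from plan import *
c,st=np.load("pics/chk.npy",allow_pickle=True)
def balls(c,st=None,nm=""):
    g=cv2.cvtColor(c["frame"],cv2.COLOR_RGB2GRAY).astype(np.float32)
    px=[proj(c,SV+ez*.017+d,st) for d in(0*u,.014*u)]; k=max(3,int(np.linalg.norm(px[1]-px[0])*.55)|1)
    el=cv2.getStructuringElement(cv2.MORPH_ELLIPSE,(k,k)).astype(np.float32); el/=el.sum()
    mu=cv2.filter2D(g,-1,el); sd=np.sqrt(np.maximum(cv2.filter2D(g*g,-1,el)-mu**2,0))
    H,W=g.shape; ok=np.zeros((H,W),np.uint8)
    for a in np.linspace(0,2*np.pi,60): pass
    ring=np.array([proj(c,SV+ez*.017+.067*np.array([np.cos(a),np.sin(a),0]),st) for a in np.linspace(0,6.283,60)],np.int32)
    cv2.fillPoly(ok,[ring],1)
    print(nm,"k",k,"ring box",ring.min(0),ring.max(0),"sd quantiles",np.quantile(sd[ok>0],[.02,.05,.1,.3,.5]))
    m=((sd<14)&(ok>0)).astype(np.uint8); n,l,s,ce=cv2.connectedComponentsWithStats(m)
    for i in range(1,n):
        if s[i,4]>=3:
            q=onz(c,ce[i],.017,st)-SV; print(s[i],ce[i],"mean",mu[l==i].mean(),"along u",q@u,"across",q@np.cross(ez,u))
balls(c,st,"wrist"); balls(np.load("pics/chks.npy",allow_pickle=True).item(),None,"scene")
E
python3 det.py
```

```text
[ 0.533 -0.15   0.335] True
29.0167
wrist k 7 ring box [186  70] [327 209] sd quantiles [ 0.58   1.358  3.752 23.122 27.584]
[247  70   7   2  10] [250.   70.3] mean 87.396965 along u 0.06692532876081667 across 0.0067085594846516446
[234  72   6   2   6] [236.5    72.667] mean 91.07071 along u 0.06457362107020777 across 0.019746323321077466
[273  72   6   2   7] [275.571  72.429] mean 73.58443 along u 0.06483112416766666 across -0.018000892876511104
[229  74   4   2   5] [230.6  74.6] mean 92.951515 along u 0.06265700975806905 across 0.025435716289037933
[263  74   7   8  38] [265.421  77.395] mean 154.70337 along u 0.05991277673907032 across -0.008187670845251361
[280  74   8   5  12] [284.083  76.167] mean 74.99244 along u 0.06113702357831956 across -0.026207718938606187
[289  78   8   5  14] [292.929  80.357] mean 73.20347 along u 0.05700163693611807 across -0.034721827627264334
[266  88   6   7  34] [268.5  91. ] mean 164.2968 along u 0.04650333858906575 across -0.01113524646164887
[304  88  12  13  24] [309.333  94.042] mean 73.01516 along u 0.043535719799885436 across -0.050422
[... 4252 characters left out ...]
1 along u 0.04457803117786084 across -0.012015006592365315
[320 296   4   3   4] [321.5 297. ] mean 215.65001 along u 0.023821683423471757 across 0.059939165652074716
[304 298   3   2   3] [305.    298.333] mean 180.73334 along u 0.03631917102920746 across 0.033045529340447265
[276 300   4   2   4] [277.5 300.5] mean 227.5 along u 0.05693481375893812 across -0.011572712233466502
[310 300   6   3   8] [312.625 301.375] mean 220.775 along u 0.037415945439202944 across 0.04745246263335115
[288 302   3   1   3] [289. 302.] mean 180.2 along u 0.052779496384305506 across 0.008494373083997779
[298 303   5   2   6] [300.167 303.833] mean 220.7 along u 0.049456433334506236 across 0.028111530929543032
```

The wrist camera finds the fifth ball against the near wall (u +0.060, -0.008). The four seen before are at u +0.047, +0.038 and -0.013, plus the scene-only one at -0.029. All five are in the sieve, so I'll return to the low rinse pose and hand in.

Run:
```python
from plan import *; from cell import ctrl, eyes, ticket
for t,m,v in((85,SV-.04*u+ez*.15,.12),(112,SV-.03*u+ez*.09,.08)):
    p,Q=tcp(m,t,140); ctrl.move_l(p,rot=Q,vel=v)
ctrl.dwell(.5); s=ctrl.state(); print(s["clock"],s["grip_width"],s["grasp_force"],np.array(s["contact_force"]))
print(ticket.close_job())
```

```text
31.975 0.39909661171272676 49.91798597853631 [-0.651 -0.257 -0.09 ]
the job is handed in; nothing more can be done
None
```

I handed the job in at about 32 s: all five balls are in the sieve (four seen directly, the fifth found by image analysis against the near wall), and the tube is held low over it with its mouth 22° below level.

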